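Lift the ultrasonic cleaner's hot lid with the lifting rod and hold it open

TASK

The ultrasonic cleaner has finished and its steel lid is still hot: take the lifting rod from its rest by the wooden handle, pass its thin end through the ring on the shut lid far enough that the ring sits well on between tip and collar, and raise the lid with it to 60 degrees open, so that a colleague can lift out the basket. Finish while still holding: the lid kept still at 60 degrees by the rod in your grip, nothing let go or put down. Keep the gripper off the cleaner and its lid, and leave everything else on the bench where it is.

Things in the scene. Friction and masses are not known exactly. Their poses are not given: they have to be found in the camera images.
- cleaner: Bench-top ultrasonic cleaner, fixed to the bench: white box 190 (its x) x 116 (its y) x 135 mm high on rubber feet, control panel on the narrow end that faces the robot (its -x). Origin at the centre of its underside, on the bench; x from the panel to the hinge end, z up. Its steel lid (5 mm thick, 112 wide, 184 long) is hinged at the far end and covers the tank.
- lid (a joint): Opening angle of the lid (rad): 0 shut (flat), grows as the near edge is raised; 1.047 is 60 degrees, 1.57 upright, stop at 1.75. Free hinge without spring: the lid (0.2 to 0.4 kg) falls shut when let go, and would fall over backwards past upright.
- lid_hinge (a point): A point on the lid's hinge axis, at the middle of its far edge, 139 mm above the bench. Axes turn with the lid: y along the hinge, x away from the ring, z out of the lid's top face.
- lid_eye (a point): Centre of the brass lifting ring upright at the middle of the lid's near edge, 147 mm above the bench when shut. Clear hole 15 mm, wire 4 mm thick, ring 24 mm over all; 18 mm beyond the lid's near edge, 113 mm ahead of the cleaner's centre, at x = -205, z = +8 mm in lid_hinge's axes. Axes as lid_hinge: y runs through the hole, parallel to the hinge; a rod goes in level from either side.
- lift_rod: Lifting rod, 172 mm, 60 g, level in its rest, axis 48 mm above the bench. Origin on its axis in the wooden handle, x to the thin end. Handle 14 mm square, x = -67 to +33 mm; steel shank 6 mm thick on to the tip at +105; collar 22 mm across (wider than the ring) at +61 to +65. The lid reaches 56 mm each side of the ring: gripped at the origin, 81 mm from the ring, the fingers stay beside the lid.
- rod_tip (a point): The tip of the lifting rod's thin end; axes as lift_rod.
- rod_seat (a point): Point on the rod's axis 24 mm behind the tip and 16 mm ahead of the collar's front face: the part that carries the ring; axes as lift_rod.
- rod_rest: Fixed rest for the lifting rod, left or right of the cleaner: base 130 x 40 x 8 mm, two slotted posts up to 55 mm high, 10 mm thick, 34 wide, under the shank at x = +47 mm and the handle at x = -50; between them the handle is free. The rod lifts straight up out of the 10 mm deep slots. Origin at the base's underside below the rod's origin; x along the rod.
- tool_tray: Fixed black tray 170 x 80 x 22 mm, holding the screwdriver and the loupe; on the other side of the cleaner from the rod rest. Origin at the centre of its underside.
- watch_case: Bystander: steel wristwatch head, 41 mm across, 12 mm high. Origin at the centre of its underside.
- movement_holder: Bystander: brass movement holder with a movement on it, 45 x 50 x 25 mm. Origin at the centre of its underside.
- bench_block: Bystander: round dark steel staking block, 52 mm across, 24 mm high. Origin at the centre of its underside.
- jar: Bystander: amber glass jar with black cap, 44 mm across, 60 mm high. Origin at the centre of its underside.
- dish: Bystander: blue parts dish, 60 mm across, 22 mm high. Origin at the centre of its underside.
- screwdriver: Bystander: red-handled screwdriver 130 mm long, lying in the tool tray. Origin at the centre of its underside.
- loupe: Bystander: black eye loupe, 34 mm across, 28 mm high, standing in the tool tray. Origin at the centre of its underside.
Mind the look-alikes: they are no part of the job. Of the things that look like the lift_rod, the larger one is meant.

How it is judged:
On the way, in this order (a step that is already met when the one before it is completed fails the run):
1. the lifting rod is lifted out of its rest in the gripper (height (world z) of lift_rod above 0.085 m and contact force between the fingers and lift_rod above 1 N), for 0.2 s.
2. the rod's thin end is through the ring while the lid is still shut or nearly so (under 15 degrees) (x of rod_seat in the frame of lid_eye between -0.0095 and 0.0095 m and z of rod_seat in the frame of lid_eye between -0.0095 and 0.0095 m and y of rod_seat in the frame of lid_eye between -0.018 and 0.018 m and value of joint lid below 0.26 rad), for 0.1 s.
At the end, for the whole second after the job is handed in: The fingers still hold the rod; the ring bears on its thin end (seat point within 18 mm of the ring's centre along the hole, 9.5 mm across); the lid stands still at 60 degrees give or take 6; the robot does not touch the cleaner or lid; no bystander has moved 30 mm (value of joint lid between 0.942 and 1.152 rad and velocity of joint lid between -0.06 and 0.06 rad/s and x of rod_seat in the frame of lid_eye between -0.0095 and 0.0095 m and z of rod_seat in the frame of lid_eye between -0.0095 and 0.0095 m and y of rod_seat in the frame of lid_eye between -0.018 and 0.018 m and contact force between lift_rod and cleaner above 0.25 N and contact force between the fingers and lift_rod above 2 N and height (world z) of lift_rod above 0.22 m and contact force between each of the fingers, the arm and cleaner below 0.5 N and distance of each of watch_case, movement_holder, bench_block, jar, dish, screwdriver, loupe from where it was at the start of the episode below 0.03 m); the arm keeps its last pose, push and grip.
It fails at once if the gripper or arm touches the hot cleaner or its lid (contact force between any of the fingers, the arm and cleaner above 2 N).
It fails at once if the lid is thrown open past 85 degrees (value of joint lid above 1.48 rad).
It fails at once if a bystander is displaced by more than 30 mm (distance of any of watch_case, movement_holder, bench_block, jar, dish, screwdriver, loupe from where it was at the start of the episode above 0.03 m).
It also fails if it takes over 54 s, if anything falls off the work surface, if the arm or the gripper's body presses on something with over 40 N, if the wrist force passes 120 N, or if a joint passes its speed limit or range.

ROBOT

A 6-joint arm with a two-finger parallel gripper is mounted at the origin on the work surface. World frame = base frame: x ahead of the robot, y to its left, z up, the work surface at z = 0. Lengths are in m, angles in rad, forces in N, time in s.
With the tool pointing down it reaches from about 0.25 to 0.775 m from the base axis. Payload 4 kg.
Tool frame: the origin (TCP) lies midway between the tips of the shut fingers; the grasp point (between the pads) lies 19 mm behind it; z points along the fingers, y is the line along which they close (so a half turn about z gives the same grasp; the last joint's range is limited). The gripper opens to 94 mm and grips with 3 to 60 N. Pads are 16 mm wide; open, the fingers measure 119 mm over their backs; the gripper's body (75 mm by 177 mm) begins 78 mm behind the grasp point.
Start: joints at [-0.103, 0.087, 1.371, -0, 1.684, -0.103], TCP at [0.55, -0, 0.206] pointing down, gripper open.
Joint ranges: [-3.1, 3.1], [-0.76, 2.03], [0.27, 2.55], [-1.08, 4.22], [0.17, 2.65], [-2.57, 2.57]. Speed limits (rad/s): [2.79, 2.79, 3.14, 3.14, 3.14, 3.14].

INTERFACE

Orientations are given as [roll, pitch, yaw] about the fixed x, y, z axes, in that order (R = Rz(yaw) Ry(pitch) Rx(roll)).
In Python, from bench import robot gives the robot as it stands. The module is installed in compiled form; this text tells all that it offers.
- The arm moves only by the tool arm_command, never from a script. Its argument "targets" is a list of rows, each a list of 4 numbers: the shift along the world's x, y, z as a fraction of full scale, then the turn about the world's z as a fraction of full scale. A call has 1 to 8 rows; each row is the pose to reach, as a shift and turn from the pose commanded when the call began; what a row does not reach only later rows make up. Full scale, the value 1, is 0.5 m for a shift and 120 degrees for a turn. A row lasts 1/12 s, in which the tool goes at most 41.7 mm and 7.16 degrees, less where a joint would pass 70% of its speed; a pose out of reach is approached as far as the arm can. A call with a number of a shift or a turn outside -1 to 1 is refused whole. A call with a gripper value outside its range is refused whole. "claw" is the closure, from 0 (fully open) to 1 (shut), set as the call begins (left out, the last holds). The fingers move at their own pace and stop on an object; the grip force is fixed at half the most. Time passes only in rows, so rows that repeat a pose let the fingers close. It gives the time, the measured TCP pose, the force, the opening and the grip force at its end, in the units of the state.
- robot.get_obs(): the state, without advancing time (a new reading comes with each control period).
- robot.snapshot(name): name is "scene" or "side" or "wrist"; returns the picture (480x640x3 uint8, red, green, blue); there is no depth.
- robot.camera_info(name): a dict with "vfov" (degrees; the focal length in pixels is half the picture's height over the tangent of half this angle, whatever the lens; pixels are square), "cx", "cy" (the principal point, pixels), "extrinsics" (4x4, takes a point from camera to world coordinates); the wrist camera has in their place "T_tool_cam" (4x4, takes a point from camera to tool coordinates, whose origin is the TCP and whose axes are the flange's). Camera axes: x right, y up, looking along -z (the intrinsics and any distortion apply to the point x, -y, -z); pixel columns grow to the right and rows downward; lengths in m; the calibration is good to about 2 mm. A picture is of the moment at which its call begins: read the wrist's pose just before it. camera_info takes no time and is no camera call.
- robot.close_job(): hands the job in; it is judged then, once.
The state is a dict: "time": time; "joint_positions": joint angles; "qvel": joint speeds; "joint_torque": joint torques, N m; "tool_pos": TCP position; "ee_rot": TCP orientation; "wrist_force": force on the tool from outside, world axes, zero at the start; "wrist_torque": the same for the moment, N m; "width": finger opening in m; "finger_force": force on a finger pad.
Only numpy, scipy, OpenCV 4.12 (cv2) and the standard library are available. Lean on these libraries where they do the work, as an engineer would, in place of code of your own. Each camera call takes 0.05 s, during which the arm holds its last target. There are 200 camera calls.

## Working session

There is one attempt and no reset: what is moved stays moved. The work goes in short steps, Python scripts to look and compute and a tool call to move; the robot and the scene stay as the last step left them, time stands still between calls to the robot, and variables do not carry over. Pictures are saved under pics/ and viewed, at most 10 in all, crops included, and the job is handed in when it is done.

Besides the shell and the picture viewer there is one more tool, called after "Emit:" as name(argument=value, ...), one argument or row to a line, values as JSON. arm_command: Moves the arm, as the interface text tells. Shift numbers are shares of 0.5 m and turn numbers shares of 120 degrees, none past 1 either way. Its arguments: {"type":"object","properties":{"targets":{"type":"array"},"claw":{"type":"number"}},"required":["targets"]}

```bash
mkdir -p pics
python3 - <<'E'
from bench import robot
import cv2,numpy as np
np.set_printoptions(precision=4,suppress=True)
for n in ["scene","side","wrist"]:
    i=robot.camera_info(n);print(n,i)
    im=robot.snapshot(n);cv2.imwrite(f"pics/{n}0.png",im[:,:,::-1])
o=robot.get_obs();print(o)
E
```

```text
scene {'vfov': 49.84547973124397, 'cx': 322.4712388931858, 'cy': 239.89176679359548, 'extrinsics': array([[ 0.2622, -0.6294,  0.7315,  1.353 ],
       [ 0.965 ,  0.1739, -0.1963, -0.2577],
       [-0.0037,  0.7574,  0.6529,  0.8418],
       [ 0.    ,  0.    ,  0.    ,  1.    ]])}
side {'vfov': 46.80247686461545, 'cx': 312.3831975452182, 'cy': 237.39229931104137, 'extrinsics': array([[-0.8332,  0.3593, -0.4203,  0.0783],
       [-0.5529, -0.5284,  0.6443,  0.6834],
       [ 0.0095,  0.7692,  0.6389,  0.8413],
       [ 0.    ,  0.    ,  0.    ,  1.    ]])}
wrist {'vfov': 70.92908770354782, 'cx': 318.30545018848636, 'cy': 237.21403677471216, 'T_tool_cam': array([[ 0.0007,  0.9597,  0.2811,  0.0812],
       [ 1.    , -0.0008,  0.0003, -0.0006],
       [ 0.0005,  0.2811, -0.9597, -0.1803],
       [ 0.    ,  0.    ,  0.    ,  1.    ]])}
{'time': 0.15, 'joint_positions': array([-0.1031,  0.0878,  1.3719, -0.    ,  1.6836, -0.1031]), 'qvel': array([ 0.0004, -0.0021, -0.0052,  0.0009, -0.0011,  0.    ]), 'joint_torque': array([  0.0012, -34.0636, -30.2795,   0.0719,   0.0304,  -0.0001]), 'tool_pos': array([0.5496, 0.    , 0.2046]), 'ee_rot': array([-3.1399, -0.0002,  1.5708]), 'wrist_force': array([-0.5829,  1.0355,  0.5817]), 'wrist_torque': array([-0.0548, -0.0324, -0.0016]), 'finger_force': 0.0, 'width': 0.0939568692965679}
```

View pics/scene0.png

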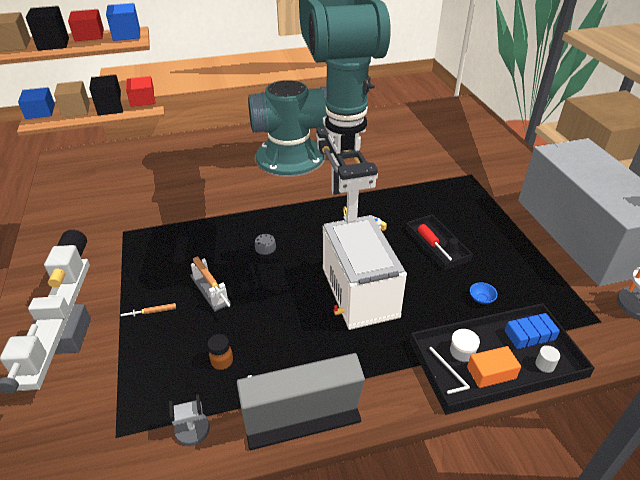

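View pics/side0.png

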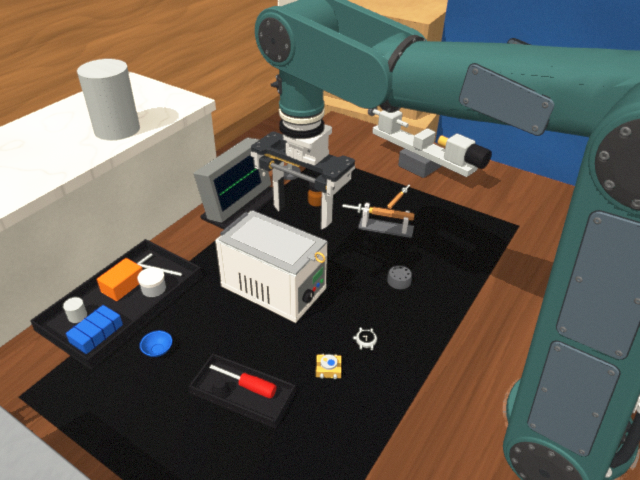

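Scene view: the candidate rods are one lying in the slotted rest at about (210,283), and a thinner one loose on the mat at (148,311). The text puts the lift_rod in its rest, so the first fits. The cleaner is at about (365,270), and the tool tray is on its other side at (438,240). In the side view, the rested rod is at about (388,212), the loose one at (400,195), and the brass ring at (319,258). I'll confirm with one enlarged crop.

```bash
cat > h.py <<'E'
from bench import robot
import cv2,numpy as np
np.set_printoptions(precision=4,suppress=True)
def cam(n,o=None):
    i=robot.camera_info(n);f=240/np.tan(np.radians(i['vfov']/2))
    if n=='wrist':
        from scipy.spatial.transform import Rotation as R
        o=o or robot.get_obs();T=np.eye(4);T[:3,:3]=R.from_euler('xyz',o['ee_rot']).as_matrix();T[:3,3]=o['tool_pos'];E=T@i['T_tool_cam']
    else:E=i['extrinsics']
    return f,i['cx'],i['cy'],E
def ray(c,u,v):
    f,cx,cy,E=c;d=E[:3,:3]@np.array([(u-cx)/f,-(v-cy)/f,-1.]);return E[:3,3],d
def plane(c,u,v,z):
    p,d=ray(c,u,v);return p+d*(z-p[2])/d[2]
def tri(*rs):
    A=np.zeros((3,3));b=np.zeros(3)
    for p,d in rs:
        d=d/np.linalg.norm(d);M=np.eye(3)-np.outer(d,d);A+=M;b+=M@p
    x=np.linalg.solve(A,b);return x,[np.linalg.norm(np.cross(x-p,d/np.linalg.norm(d))) for p,d in rs]
def proj(c,X):
    f,cx,cy,E=c;q=E[:3,:3].T@(np.asarray(X)-E[:3,3]);return cx-f*q[0]/q[2],cy+f*q[1]/q[2]
E
python3 - <<'E'
from h import *
a=cv2.imread('pics/scene0.png')[240:340,110:260];b=cv2.imread('pics/side0.png')[175:275,300:430]
a=cv2.resize(a,None,fx=4,fy=4,interpolation=2)[:, :];b=cv2.resize(b,None,fx=2.9,fy=2.9,interpolation=2)
a=cv2.resize(a,(435,290));b=cv2.resize(b,(365,280));im=np.zeros((580,800,3),np.uint8)
a4=cv2.resize(cv2.imread('pics/scene0.png')[245:330,115:245],(440,288),interpolation=2)
b4=cv2.resize(cv2.imread('pics/side0.png')[175:275,310:430],(346,288),interpolation=2)
im[:288,:440]=a4;im[:288,446:792]=b4
c4=cv2.resize(cv2.imread('pics/scene0.png')[200:330,315:415],(220,286),interpolation=2)
im[290:576,:220]=c4
w=cv2.resize(cv2.imread('pics/wrist0.png'),(381,286));im[290:576,230:611]=w
cv2.imwrite('pics/crop1.png',im)
E
```

```text
(no output)
```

View pics/crop1.png

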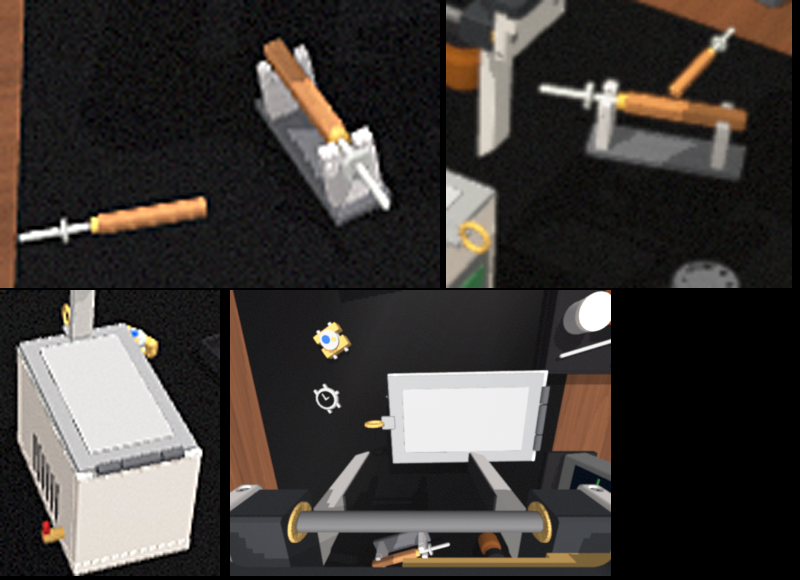

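The crop confirms it: the rod in the rest (handle plus shank and collar, tip at scene (229.6,306)) is the larger one, and the loose one is shorter. The wrist view shows the ring at about (244,225), left of the lid. Now I'll measure.

Run:
```python
from h import *
S,D,W=cam('scene'),cam('side'),cam('wrist')
print(S[3][:3,3],D[3][:3,3],W[3][:3,3])
print('tip',tri(ray(S,229.6,306.2),ray(D,342.9,205.6)),plane(S,229.6,306.2,.048),plane(D,342.9,205.6,.048))
print('butt',tri(ray(S,196.5,259.5),ray(D,413.7,216.7)),plane(S,196.5,259.5,.048),plane(D,413.7,216.7,.048))
print('ring',tri(ray(D,319.7,256.9),ray(W,243.7,225)),plane(D,319.7,256.9,.147),plane(W,243.7,225,.147),plane(S,345.5,212.3,.147))
def w(x,y): return (x-230)/.595,(y-290)/.595
# box/lid corners, wrist view
for p in [(388,374),(548,371),(535,461),(393,464)]: print('lid',plane(W,*w(*p),.139))
# masks: brass ring in wrist & side; orange handle
for n,(x0,y0,x1,y1) in {'wrist':(215,210,275,240),'side':(308,245,332,270)}.items():
    im=cv2.imread(f'pics/{n}0.png');h=cv2.cvtColor(im,cv2.COLOR_BGR2HSV);m=cv2.inRange(h,(15,90,80),(35,255,255))
    k=np.zeros_like(m);k[y0:y1,x0:x1]=m[y0:y1,x0:x1];ys,xs=np.nonzero(k);print(n,len(xs),xs.min(),xs.max(),ys.min(),ys.max(),xs.mean(),ys.mean())
# handle axis in scene/side
for n,(x0,y0,x1,y1) in {'scene':(185,250,235,315),'side':(355,195,418,225)}.items():
    im=cv2.imread(f'pics/{n}0.png');h=cv2.cvtColor(im,cv2.COLOR_BGR2HSV);m=cv2.inRange(h,(3,100,60),(25,255,255))
    k=np.zeros_like(m);k[y0:y1,x0:x1]=m[y0:y1,x0:x1]
    c=max(cv2.findContours(k,0,1)[0],key=cv2.contourArea);r=cv2.minAreaRect(c);print(n,r,cv2.boxPoints(r).tolist())
```

```text
[ 1.353  -0.2577  0.8418] [0.0783 0.6834 0.8413] [0.5493 0.0812 0.3848]
tip (array([ 0.6085, -0.2589,  0.0446]), [np.float64(0.002377645617141068), np.float64(0.0023776456171410018)]) [ 0.614  -0.2572  0.048 ] [ 0.6057 -0.2578  0.048 ]
butt (array([ 0.4471, -0.3131,  0.0455]), [np.float64(0.002988944818894195), np.float64(0.002988944818894092)]) [ 0.4534 -0.3109  0.048 ] [ 0.4453 -0.3141  0.048 ]
ring (array([0.4938, 0.0201, 0.1438]), [np.float64(0.0001533847140525027), np.float64(0.00015338471405242958)]) [0.492  0.0232 0.147 ] [0.4944 0.0207 0.147 ] [0.4986 0.0243 0.147 ]
lid [0.5117 0.0794 0.139 ]
lid [0.6996 0.0829 0.139 ]
lid [ 0.703  -0.0321  0.139 ]
lid [ 0.5134 -0.0368  0.139 ]
wrist 393 225 258 218 232 241.37150127226462 224.78117048346056
side 66 315 325 252 262 319.8333333333333 257.0151515151515
scene ((204.96002197265625, 272.2799987792969), (37.59999465942383, 7.599998950958252), 53.13010025024414) [[190.64002990722656, 259.5199890136719], [196.7200164794922, 254.9600067138672], [219.28001403808594, 285.0400085449219], [213.2000274658203, 289.5999755859375]]
side ((392.46820068359375, 205.5452423095703), (45.68885803222656, 23.68502426147461), 8.530765533447266) [[368.11981201171875, 213.86798095703125], [371.63323974609375, 190.44500732421875], [416.81658935546875, 197.22250366210938], [413.30316162109375, 220.64547729492188]]
```

Tip to butt measures 0.169 m (172 mm stated) with the rod yaw about 19°. The ring is at about (0.494, 0.021, 0.145), against a stated height of 0.147. The lid edges give 188 x 115 mm (184 x 112 stated), so all of these fit. I'll hover over the rod and refine with the wrist camera.

Emit:
arm_command(
  targets=[
    [-0.075,-0.582,0.06,-0.59],
    [-0.075,-0.582,0.06,-0.59],
    [-0.075,-0.582,0.06,-0.59],
    [-0.075,-0.582,0.06,-0.59],
    [-0.075,-0.582,0.06,-0.59],
    [-0.075,-0.582,0.06,-0.59],
    [-0.075,-0.582,0.06,-0.59],
    [-0.075,-0.582,0.06,-0.59],
  ],
  claw=0.45,
)

```text
time: 0.82
tool_pos: [0.5107, -0.2978, 0.235]
ee_rot: [3.139, 0.003, 0.557]
wrist_force: [0.9, 1.2, -0.1]
width: 0.0522
finger_force: 0.0
```

Emit:
arm_command(
  targets=[
    [0,0,0,-0.11],
    [0,0,0,-0.11],
    [0,0,0,-0.11],
    [0,0,0,-0.11],
  ],
)

```text
time: 1.15
tool_pos: [0.5124, -0.291, 0.235]
ee_rot: [-3.141, 0.0, 0.343]
wrist_force: [-0.1, -0.6, 0.4]
width: 0.0519
finger_force: 0.0
```

Run:
```python
from h import *
o=robot.get_obs();im=robot.snapshot('wrist')[:,:,::-1];cv2.imwrite('pics/w1.png',im);print(o['tool_pos'],o['ee_rot'])
np.save('o1.npy',np.r_[o['tool_pos'],o['ee_rot']])
c=cam('wrist',o);print(proj(c,(.6085,-.258,.048)),proj(c,(.449,-.3125,.048)),proj(c,(.5125,-.291,.048)))
```

```text
[ 0.5124 -0.291   0.235 ] [-3.141   0.0005  0.343 ]
(np.float64(319.057662808014), np.float64(117.57194569182985)) (np.float64(316.8859202789717), np.float64(270.211822988261)) (np.float64(317.8515835175846), np.float64(214.13494529874558))
```

View pics/w1.png

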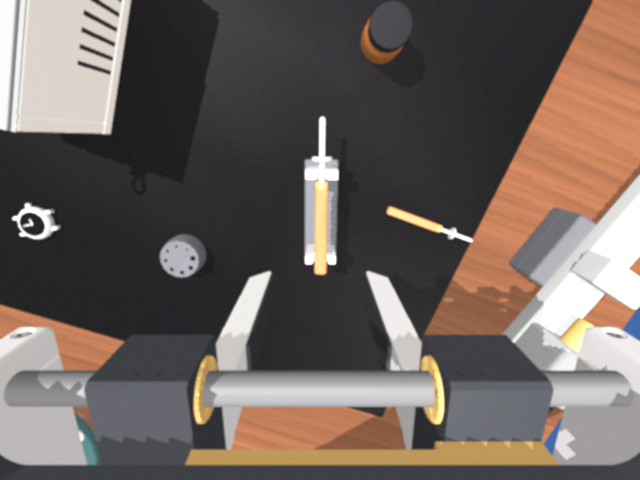

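The wrist picture shows the rod in its rest, tip at (322,117), collar at (322,158) and butt at (321,273), nearly on the tool axis. The loose look-alike is 80 mm to the right at (430,225) and the bench block is at (183,256), both clear of the fingers.

Run:
```python
from h import *
a=np.load('o1.npy');o={'tool_pos':a[:3],'ee_rot':a[3:]};c=cam('wrist',o)
im=cv2.imread('pics/w1.png');h=cv2.cvtColor(im,cv2.COLOR_BGR2HSV)
m=cv2.inRange(h,(5,100,120),(25,255,255));k=np.zeros_like(m);k[175:285,300:345]=m[175:285,300:345]
cn=max(cv2.findContours(k,0,1)[0],key=cv2.contourArea);r=cv2.minAreaRect(cn);print(r)
for v in range(185,272,20):
    xs=np.nonzero(k[v])[0];print(v,xs.min(),xs.max())
g=cv2.cvtColor(im,cv2.COLOR_BGR2GRAY)
for v in (125,135,145):
    xs=np.nonzero(g[v,300:345]>120)[0]+300;print(v,xs.min(),xs.max())
T=plane(c,322.2,116.5,.051);B=plane(c,320.5,274,.055);print(T,B,T-B,np.linalg.norm((T-B)[:2]))
P=plane(c,322.2,130,.051);Q=plane(c,320.8,200,.055);d=(P-Q)[:2];print(np.arctan2(d[1],d[0]),np.arctan2((T-B)[1],(T-B)[0]))
u=(T-B)[:2]/np.linalg.norm((T-B)[:2]);print('origin from tip',T[:2]-.105*u,'from butt',B[:2]+.067*u)
for z in(.048,):print(plane(c,322.3,116.5,z),plane(c,321,214,z))
```

```text
((320.5, 228.0), (13.0, 94.0), 0.0)
185 326 327
205 316 326
225 316 326
245 316 325
265 314 327
125 319 325
135 318 325
145 318 325
[ 0.6104 -0.2607  0.051 ] [ 0.4487 -0.3171  0.055 ] [ 0.1617  0.0564 -0.004 ] 0.17126317316373796
0.32543778309750776 0.3352907511872991
origin from tip [ 0.5112 -0.2953] from butt [ 0.5119 -0.295 ]
[ 0.6106 -0.2608  0.048 ] [ 0.5138 -0.2942  0.048 ]
```

Emit:
arm_command(
  targets=[
    [-0.002,-0.007,-0.08,-0.005],
    [-0.002,-0.007,-0.16,-0.005],
    [-0.002,-0.007,-0.24,-0.005],
    [-0.002,-0.007,-0.31,-0.005],
    [-0.002,-0.007,-0.36,-0.005],
    [-0.002,-0.007,-0.4,-0.005],
    [-0.002,-0.007,-0.412,-0.005],
    [-0.002,-0.007,-0.412,-0.005],
  ],
)

```text
time: 1.87
tool_pos: [0.5102, -0.2932, 0.0272]
ee_rot: [-3.138, 0.003, 0.332]
wrist_force: [-0.8, -0.4, 0.6]
width: 0.0517
finger_force: 0.0
```

Emit:
arm_command(
  targets=[
    [0,0,0,0],
    [0,0,0,0],
    [0,0,0,0],
    [0,0,0,0],
    [0,0,0,0],
    [0,0,0,0],
    [0,0,0,0],
    [0,0,0,0],
  ],
  claw=1,
)

```text
time: 2.53
tool_pos: [0.5118, -0.2948, 0.0301]
ee_rot: [3.141, -0.001, 0.33]
wrist_force: [-0.1, -0.1, 2.0]
width: 0.0136
finger_force: 30.0
```

Gripped: width 13.6 mm and 30 N. I'll lift it straight out.

Emit:
arm_command(
  targets=[
    [0,0,0.03,0],
    [0,0,0.07,0],
    [0,0,0.12,0],
    [0,0,0.18,0],
    [0,0,0.24,0],
    [0,0,0.29,0],
    [0,0,0.31,0],
    [0,0,0.31,0],
  ],
)

```text
time: 3.2
tool_pos: [0.5128, -0.2954, 0.1878]
ee_rot: [3.136, -0.004, 0.33]
wrist_force: [0.5, -0.3, 0.2]
width: 0.0135
finger_force: 30.0
```

Emit:
arm_command(
  targets=[
    [0,0,0,0.05],
    [-0.005,0.03,0,0.1],
    [-0.01,0.06,0,0.15],
    [-0.015,0.1,0,0.2],
    [-0.02,0.14,0,0.25],
    [-0.025,0.18,0,0.3],
    [-0.03,0.22,0,0.35],
    [-0.035,0.26,0,0.4],
  ],
)

```text
time: 3.87
tool_pos: [0.4926, -0.163, 0.1813]
ee_rot: [-3.137, -0.0, 1.173]
wrist_force: [0.1, 0.7, -0.5]
width: 0.0136
finger_force: 30.0
```

Emit:
arm_command(
  targets=[
    [0,0.02,0,0.05],
    [0,0.03,0,0.1],
    [0,0.03,0,0.15],
    [0,0.03,0,0.2],
    [0,0.03,0,0.2],
    [0,0.03,0,0.2],
    [0,0.03,0,0.2],
  ],
)

```text
time: 4.45
tool_pos: [0.4934, -0.1493, 0.183]
ee_rot: [-3.139, -0.001, 1.584]
wrist_force: [0.3, -0.3, -0.7]
width: 0.0136
finger_force: 30.0
```

Run:
```python
from h import *
o=robot.get_obs();im=robot.snapshot('wrist')[:,:,::-1];print(o['tool_pos'],o['ee_rot'],o['finger_force'],o['width'])
np.save('o2.npy',np.r_[o['tool_pos'],o['ee_rot']]);cv2.imwrite('pics/w2.png',im)
for n in('side','scene'):cv2.imwrite(f'pics/{n}2.png',robot.snapshot(n)[:,:,::-1])
a=cv2.resize(cv2.imread('pics/side2.png')[200:300,260:400],(420,300),interpolation=2)
b=cv2.resize(cv2.imread('pics/scene2.png')[180:280,270:390],(360,300),interpolation=2)
w=cv2.resize(im[60:360,130:430],(300,300))
q=np.zeros((600,800,3),np.uint8);q[:300,:420]=a;q[:300,430:790]=b;q[300:,:300]=w;cv2.imwrite('pics/crop2.png',q)
```

```text
[ 0.4934 -0.1493  0.183 ] [-3.1393 -0.001   1.5843] 29.983633160591125 0.013571783245184876
```

View pics/crop2.png

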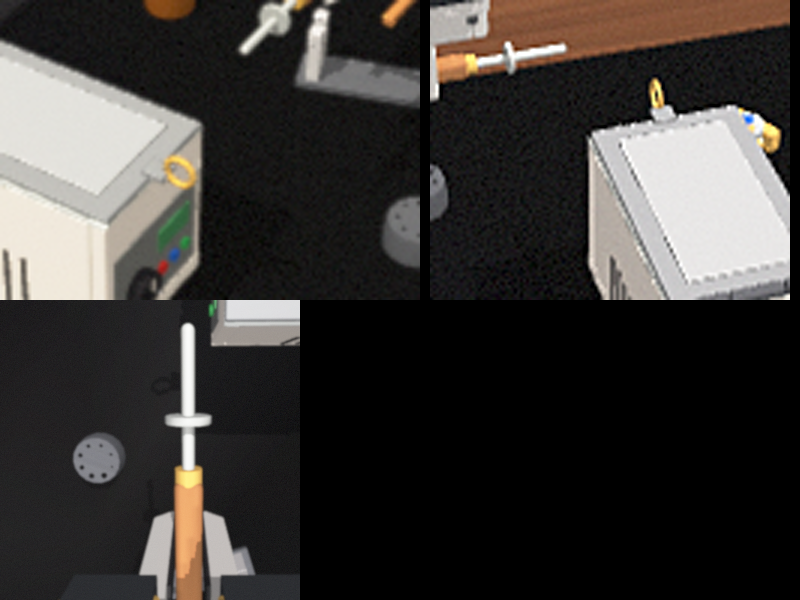

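Side crop: ring at about (180,172), and the rod tip clear of it at (243,50). Scene crop: tip at (566,47), ring at (656,96). The rod is held straight in the wrist view. Next I'll get the ring position relative to the tip from the same cameras, so that calibration bias cancels.

Run:
```python
from h import *
a=np.load('o2.npy');o={'tool_pos':a[:3],'ee_rot':a[3:]}
S,D,W=cam('scene'),cam('side'),cam('wrist',o)
def ring(n,x0,y0,x1,y1):
    h=cv2.cvtColor(cv2.imread(f'pics/{n}.png'),cv2.COLOR_BGR2HSV);m=cv2.inRange(h,(15,90,80),(35,255,255))[y0:y1,x0:x1]
    ys,xs=np.nonzero(m);print(n,xs.min()+x0,xs.max()+x0,ys.min()+y0,ys.max()+y0);return (xs.min()+xs.max()+1)/2+x0-.5,(ys.min()+ys.max()+1)/2+y0-.5
rd=ring('side2',308,247,330,268);rs=ring('scene2',338,204,352,218)
print(rd,rs)
R=tri(ray(S,*rs),ray(D,*rd));print('ring S+D',R)
print('ring S,D at .147',plane(S,*rs,.147),plane(D,*rd,.147))
T=tri(ray(S,315.3,195.7),ray(D,340.6,217.2));print('tip S+D',T, T[0]-o['tool_pos'],'delta',R[0]-T[0])
# wrist: tip and shank centreline
g=cv2.cvtColor(cv2.imread('pics/w2.png'),cv2.COLOR_BGR2GRAY)
ys=np.nonzero((g[60:160,300:340]>140).sum(1)>=3)[0]+60;print('tip row',ys.min())
for v in(100,120,140,160,250,290):
    xs=np.nonzero(g[v,290:350]>(140 if v<200 else 90))[0]+290;print(v,xs.min(),xs.max())
print('tip wrist',plane(W,318,ys.min(),.2));print('ring in wrist',proj(W,(.494,.0205,.147)))
print('tip expected px',proj(W,o['tool_pos']+[-.0014,.105,.018]))
```

```text
side2 315 325 252 262
scene2 343 347 206 215
(np.float64(320.0), np.float64(257.0)) (np.float64(345.0), np.float64(210.5))
ring S+D (array([0.4915, 0.0244, 0.1473]), [np.float64(0.0009311539769063349), np.float64(0.0009311539769063269)])
ring S,D at .147 [0.4921 0.0251 0.147 ] [0.4914 0.0232 0.147 ]
tip S+D (array([ 0.4898, -0.0424,  0.1995]), [np.float64(0.001299257761653442), np.float64(0.001299257761653445)]) [-0.0037  0.1069  0.0165] delta [ 0.0017  0.0668 -0.0522]
tip row 83
100 312 349
120 312 324
140 312 324
160 312 324
250 305 332
290 290 349
tip wrist [ 0.4912 -0.0444  0.2   ]
ring in wrist (np.float64(325.23489556416536), np.float64(-31.628130810487505))
tip expected px (np.float64(319.95446008042694), np.float64(82.38385717264819))
```

Shank and handle centreline are at column 318, so the rod is straight in the tool. The ring lies about +1.7 mm in x, +66 mm in y and −53 mm in z from the tip, and two independent views agree on x to 0.1 mm. I'll approach to about 20 mm short of the ring and recheck.

Emit:
arm_command(
  targets=[
    [0.003,0,-0.05,0],
    [0.003,0,-0.09,0],
    [0.003,0,-0.106,0],
    [0.003,0.03,-0.106,0],
    [0.003,0.07,-0.106,0],
    [0.003,0.092,-0.106,0],
    [0.003,0.092,-0.106,0],
    [0.003,0.092,-0.106,0],
  ],
)

```text
time: 5.27
tool_pos: [0.4958, -0.1035, 0.1321]
ee_rot: [3.141, 0.001, 1.588]
wrist_force: [-0.4, 0.2, -0.7]
width: 0.0134
finger_force: 30.0
```

Emit:
arm_command(
  targets=[
    [0,0,0,0],
    [0,0,0,0],
  ],
)

```text
time: 5.43
tool_pos: [0.4957, -0.1043, 0.1318]
ee_rot: [3.141, 0.001, 1.586]
wrist_force: [-0.7, -0.5, -0.5]
width: 0.0137
finger_force: 30.0
```

Run:
```python
from h import *
o=robot.get_obs();im=robot.snapshot('wrist')[:,:,::-1];print(o['tool_pos'],o['ee_rot'],o['wrist_force'])
np.save('o3.npy',np.r_[o['tool_pos'],o['ee_rot']]);cv2.imwrite('pics/w3.png',im)
for n in('side','scene'):cv2.imwrite(f'pics/{n}3.png',robot.snapshot(n)[:,:,::-1])
a=cv2.resize(cv2.imread('pics/side3.png')[230:280,300:360],(360,300),interpolation=0)
b=cv2.resize(cv2.imread('pics/scene3.png')[190:240,310:370],(360,300),interpolation=0)
w=cv2.resize(im[0:200,220:420],(300,300))
q=np.zeros((600,800,3),np.uint8);q[:300,:360]=a;q[:300,430:790]=b;q[300:,:300]=w;cv2.imwrite('pics/crop3.png',q)
```

```text
[ 0.4957 -0.1043  0.1318] [3.1411 0.0006 1.5858] [-0.6506 -0.4611 -0.4938]
```

View pics/crop3.png

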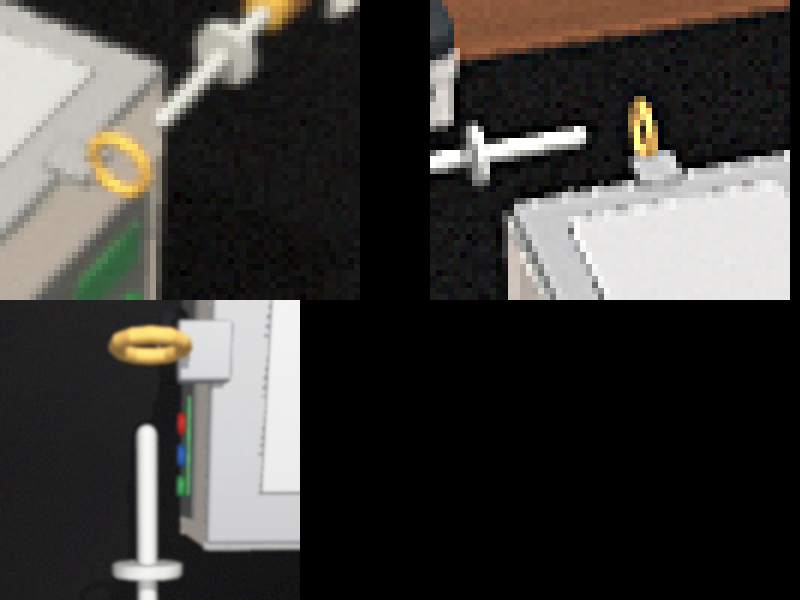

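Wrist crop: ring centre at column 150 against rod at 147, so the rod should shift about 1 mm to +x. The rod's line extended in the side and scene crops goes through the ring's hole. Compute numbers.

Run:
```python
from h import *
a=np.load('o3.npy');o={'tool_pos':a[:3],'ee_rot':a[3:]}
S,D,W=cam('scene'),cam('side'),cam('wrist',o)
def bb(n,x0,y0,x1,y1):
    h=cv2.cvtColor(cv2.imread(f'pics/{n}.png'),cv2.COLOR_BGR2HSV);m=cv2.inRange(h,(15,90,80),(35,255,255))[y0:y1,x0:x1]
    ys,xs=np.nonzero(m);return (xs.min()+xs.max())/2+x0,(ys.min()+ys.max())/2+y0
rw=bb('w3',285,10,350,45);rd=bb('side3',308,247,330,268);rs=bb('scene3',338,204,352,218);print(rw,rd,rs)
R=tri(ray(S,*rs),ray(D,*rd));R3=tri(ray(S,*rs),ray(D,*rd),ray(W,*rw))
def cp(x,y,f,x0,y0):return x/f+x0-.4,y/f+y0-.4
tS=cp(583-430,134,6,310,190);tD=cp(163,120,6,300,230)
T=tri(ray(S,*tS),ray(D,*tD));tw=(317.7,83.5);T3=tri(ray(S,*tS),ray(D,*tD),ray(W,*tw))
print('R',R,R3[0]);print('T',T,T3[0]);print('delta',R[0]-T[0],R3[0]-T3[0],plane(W,*rw,.147)-plane(W,*tw,.150))
```

```text
(np.float64(319.5), np.float64(29.0)) (np.float64(320.0), np.float64(257.0)) (np.float64(345.0), np.float64(210.5))
R (array([0.4915, 0.0244, 0.1473]), [np.float64(0.0009311539769063349), np.float64(0.0009311539769063269)]) [0.4926 0.0234 0.147 ]
T (array([0.4917, 0.0012, 0.1486]), [np.float64(0.00140368820802039), np.float64(0.0014036882080203038)]) [0.4924 0.0008 0.1485]
delta [-0.0002  0.0232 -0.0013] [ 0.0002  0.0226 -0.0016] [ 0.0004  0.0221 -0.003 ]
```

Emit:
arm_command(
  targets=[
    [0.001,0,-0.003,0],
    [0.001,0.015,-0.003,0],
    [0.001,0.03,-0.003,0],
    [0.001,0.045,-0.003,0],
    [0.001,0.06,-0.003,0],
    [0.001,0.075,-0.003,0],
    [0.001,0.093,-0.003,0],
    [0.001,0.093,-0.003,0],
  ],
)

```text
time: 6.25
tool_pos: [0.496, -0.0551, 0.1301]
ee_rot: [3.141, -0.001, 1.589]
wrist_force: [-0.5, -0.4, -0.3]
width: 0.0141
finger_force: 30.0
```

Emit:
arm_command(
  targets=[
    [0,0,0,0],
    [0,0,0,0],
    [0,0,0,0],
  ],
)

```text
time: 6.5
tool_pos: [0.496, -0.0573, 0.13]
ee_rot: [3.141, 0.0, 1.586]
wrist_force: [-0.3, 0.5, -0.8]
width: 0.0137
finger_force: 30.0
```

Run:
```python
from h import *
o=robot.get_obs();im=robot.snapshot('wrist')[:,:,::-1];print(o['tool_pos'],o['ee_rot'],o['wrist_force'])
cv2.imwrite('pics/w4.png',im)
for n in('side','scene'):cv2.imwrite(f'pics/{n}4.png',robot.snapshot(n)[:,:,::-1])
a=cv2.resize(cv2.imread('pics/side4.png')[230:280,300:360],(360,300),interpolation=0)
b=cv2.resize(cv2.imread('pics/scene4.png')[190:240,310:370],(360,300),interpolation=0)
w=cv2.resize(im[0:200,220:420],(300,300))
q=np.zeros((600,800,3),np.uint8);q[:300,:360]=a;q[:300,430:790]=b;q[300:,:300]=w;cv2.imwrite('pics/crop4.png',q)
```

```text
[ 0.496  -0.0573  0.13  ] [3.1415 0.0003 1.5863] [-0.3131  0.4822 -0.8238]
```

View pics/crop4.png

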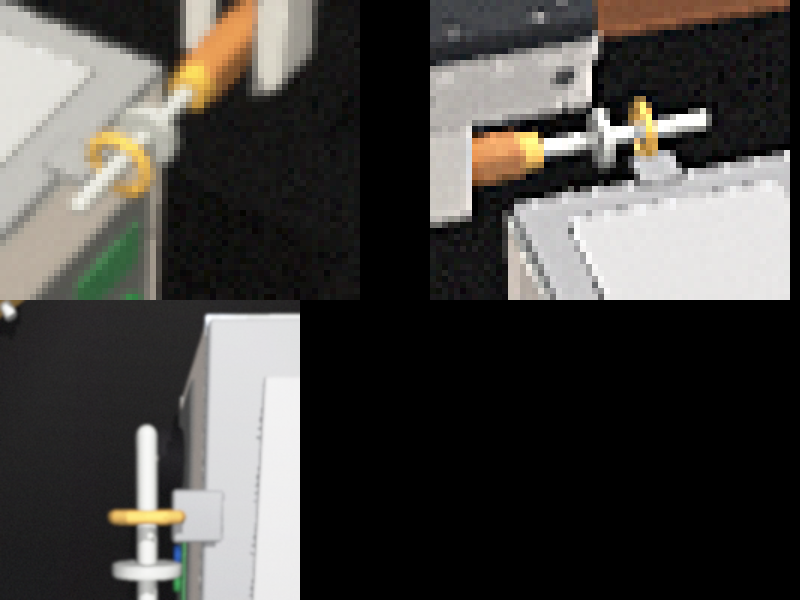

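Wrist crop: the ring (row 517) sits on the shank between tip (428) and collar (562), about 26 mm behind the tip. The wrist force is near zero, so the rod is free in the hole. I'll start the arc up about the hinge.

Emit:
arm_command(
  targets=[
    [0,0,0.009,0],
    [0.002,0,0.027,0],
    [0.004,0,0.045,0],
    [0.007,0,0.062,0],
    [0.011,0,0.08,0],
    [0.015,0,0.097,0],
    [0.02,0.001,0.114,0],
    [0.02,0.001,0.114,0],
  ],
)

```text
time: 7.32
tool_pos: [0.5075, -0.0567, 0.1897]
ee_rot: [3.137, 0.001, 1.587]
wrist_force: [-1.6, -0.3, -1.5]
width: 0.0135
finger_force: 30.0
```

Run:
```python
from h import *
o=robot.get_obs();im=robot.snapshot('wrist')[:,:,::-1];print(o['tool_pos'],o['ee_rot'],o['wrist_force'],o['wrist_torque'])
cv2.imwrite('pics/w5.png',im)
for n in('side','scene'):cv2.imwrite(f'pics/{n}5.png',robot.snapshot(n)[:,:,::-1])
a=cv2.resize(cv2.imread('pics/side5.png')[180:300,270:390],(300,300),interpolation=0)
b=cv2.resize(cv2.imread('pics/scene5.png')[150:270,300:420],(360,300),interpolation=0)
w=cv2.resize(im[0:300,170:470],(300,300))
q=np.zeros((600,800,3),np.uint8);q[:300,:300]=a;q[:300,430:790]=b;q[300:,:300]=w;cv2.imwrite('pics/crop5.png',q)
```

```text
[ 0.5075 -0.0567  0.1897] [3.1374 0.001  1.5868] [-1.6284 -0.2651 -1.4971] [-0.1345  0.1944  0.0357]
```

View pics/crop5.png

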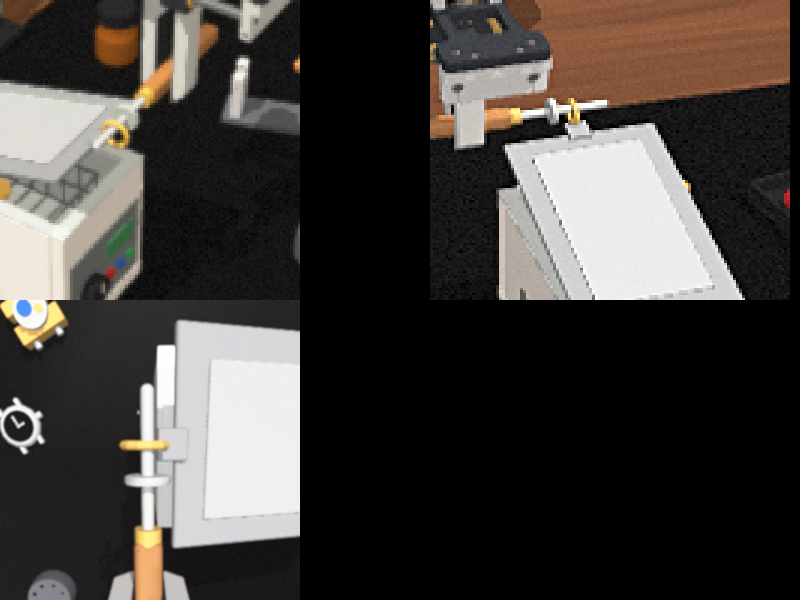

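The lid is at about 15°, with the ring still mid-way between tip and collar and the rod level. Continue the arc.

Emit:
arm_command(
  targets=[
    [0.005,0,0.017,0],
    [0.011,0,0.033,0],
    [0.019,0,0.049,0],
    [0.027,0,0.065,0],
    [0.036,0.001,0.081,0],
    [0.045,0.001,0.096,0],
    [0.055,0.001,0.111,0],
    [0.066,0.001,0.125,0],
  ],
)

```text
time: 8.13
tool_pos: [0.5396, -0.056, 0.2505]
ee_rot: [3.141, 0.0, 1.587]
wrist_force: [0.1, 0.8, -2.1]
width: 0.0135
finger_force: 30.0
```

Emit:
arm_command(
  targets=[
    [0.011,0,0.014,0],
    [0.023,0,0.027,0],
    [0.036,0,0.04,0],
    [0.049,0.001,0.052,0],
    [0.063,0.001,0.063,0],
    [0.077,0.001,0.074,0],
    [0.092,0.001,0.085,0],
    [0.107,0.002,0.095,0],
  ],
)

```text
time: 8.8
tool_pos: [0.5931, -0.0551, 0.2979]
ee_rot: [3.141, 0.0, 1.587]
wrist_force: [-1.3, 0.0, -1.4]
width: 0.0141
finger_force: 30.0
```

Emit:
arm_command(
  targets=[
    [0,0,0,0],
    [0,0,0,0],
    [0,0,0,0],
    [0,0,0,0],
    [0,0,0,0],
    [0,0,0,0],
  ],
)

```text
time: 9.3
tool_pos: [0.5921, -0.055, 0.297]
ee_rot: [-3.141, -0.0, 1.586]
wrist_force: [-0.6, -0.0, -0.8]
width: 0.0137
finger_force: 30.0
```

Run:
```python
from h import *
o=robot.get_obs();im=robot.snapshot('wrist')[:,:,::-1];print(o['tool_pos'],o['ee_rot'],o['wrist_force'],o['wrist_torque'],o['finger_force'])
cv2.imwrite('pics/w6.png',im)
np.save('o6.npy',np.r_[o['tool_pos'],o['ee_rot']])
for n in('side','scene'):cv2.imwrite(f'pics/{n}6.png',robot.snapshot(n)[:,:,::-1])
a=cv2.resize(cv2.imread('pics/side6.png')[120:320,200:400],(400,400),interpolation=0)
b=cv2.resize(cv2.imread('pics/scene6.png')[100:300,270:470],(400,400),interpolation=0)
w=cv2.resize(im[0:360,160:560],(222,200))
q=np.zeros((600,800,3),np.uint8);q[:400,:400]=a;q[:400,400:800]=b;q[400:,:222]=w;cv2.imwrite('pics/crop6.png',q)
```

```text
[ 0.5921 -0.055   0.297 ] [-3.1413 -0.      1.5865] [-0.6153 -0.0497 -0.7544] [-0.101   0.1215  0.0009] 29.981753826141357
```

View pics/crop6.png

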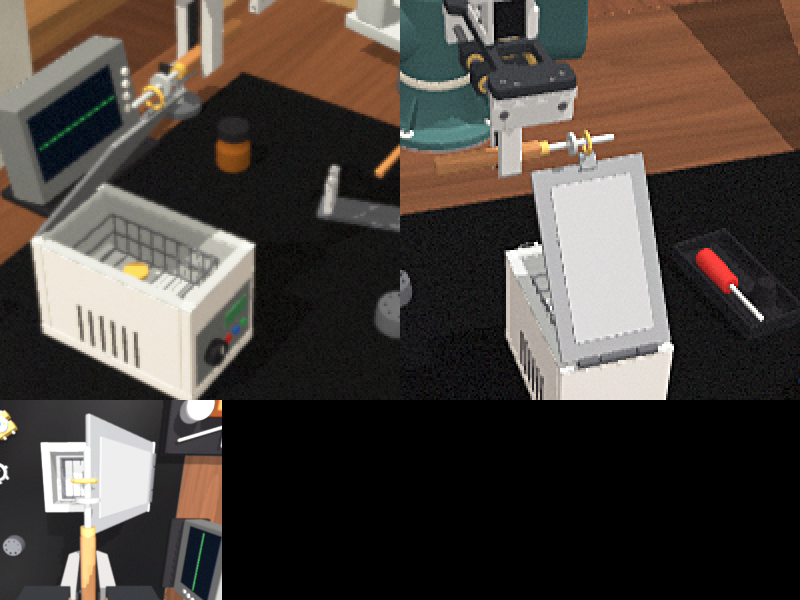

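The ring is still on the shank beside the collar, with the lid around 55° and the gripper clear of it. One last step to 60°, then I'll measure the angle.

Emit:
arm_command(
  targets=[
    [0.008,0,0.0045,0],
    [0.016,0,0.009,0],
    [0.024,0,0.013,0],
    [0.031,0,0.017,0],
    [0.031,0,0.017,0],
    [0.031,0,0.017,0],
    [0.031,0,0.017,0],
    [0.031,0,0.017,0],
  ],
)

```text
time: 10.12
tool_pos: [0.6079, -0.055, 0.3054]
ee_rot: [-3.141, 0.0, 1.587]
wrist_force: [-0.1, 0.2, -0.8]
width: 0.0138
finger_force: 30.0
```

Emit:
arm_command(
  targets=[
    [0,0,0,0],
    [0,0,0,0],
    [0,0,0,0],
    [0,0,0,0],
    [0,0,0,0],
    [0,0,0,0],
  ],
)

```text
time: 10.62
tool_pos: [0.608, -0.055, 0.3055]
ee_rot: [3.141, 0.0, 1.587]
wrist_force: [-0.6, 0.0, -1.6]
width: 0.0137
finger_force: 30.0
```

Run:
```python
from h import *
o=robot.get_obs();im=robot.snapshot('wrist')[:,:,::-1];print(o['tool_pos'],o['wrist_force'],o['finger_force'])
cv2.imwrite('pics/w7.png',im);W=cam('wrist',o)
for n in('side','scene'):cv2.imwrite(f'pics/{n}7.png',robot.snapshot(n)[:,:,::-1])
S,D=cam('scene'),cam('side')
h0=np.array([.4926+.205,.024,.139])
for th in(50,55,60,65):
    t=np.radians(th);X=h0+[-.205*np.cos(t)+.008*np.sin(t),0,.205*np.sin(t)+.008*np.cos(t)];print(th,X,proj(S,X),proj(D,X))
def bb(n,c):
    x0,y0=int(c[0])-14,int(c[1])-14;h=cv2.cvtColor(cv2.imread(f'pics/{n}.png'),cv2.COLOR_BGR2HSV)[y0:y0+28,x0:x0+28]
    m=cv2.inRange(h,(18,120,100),(35,255,255));cs=cv2.connectedComponentsWithStats(m);
    for s,ce in zip(cs[2][1:],cs[3][1:]):
        if s[4]>8:print(n,s[0]+x0,s[1]+y0,s[2:],ce+[x0,y0])
t=np.radians(60);X=h0+[-.205*np.cos(t)+.008*np.sin(t),0,.205*np.sin(t)+.008*np.cos(t)]
bb('scene7',proj(S,X));bb('side7',proj(D,X))
q=np.zeros((400,800,3),np.uint8)
q[:,:400]=cv2.resize(cv2.imread('pics/side7.png')[140:220,250:330],(400,400),interpolation=0)
q[:,400:]=cv2.resize(cv2.imread('pics/scene7.png')[130:210,320:400],(400,400),interpolation=0);cv2.imwrite('pics/crop7.png',q)
```

```text
[ 0.608  -0.055   0.3055] [-0.5925  0.0427 -1.6177] 29.981252253055573
50 [0.572  0.024  0.3012] (np.float64(358.8426587917869), np.float64(170.7479917200473)) (np.float64(282.9694510433485), np.float64(174.83718748016733))
55 [0.5866 0.024  0.3115] (np.float64(361.5384626919647), np.float64(170.23076286113087)) (np.float64(276.09934453616853), np.float64(167.31482298463806))
60 [0.602  0.024  0.3205] (np.float64(364.4469249017503), np.float64(170.54639012011637)) (np.float64(268.86906543383), np.float64(160.28080854642167))
65 [0.6182 0.024  0.3282] (np.float64(367.5542314669419), np.float64(171.73827288005901)) (np.float64(261.36069537882696), np.float64(153.81311703568466))
scene7 364 165 [ 4  5 10] [365.  166.8]
scene7 365 169 [ 4  9 20] [366.9 173.8]
side7 278 146 [4 3 9] [279.6667 146.8889]
side7 264 156 [11 12 51] [269.7647 161.5098]
```

View pics/crop7.png

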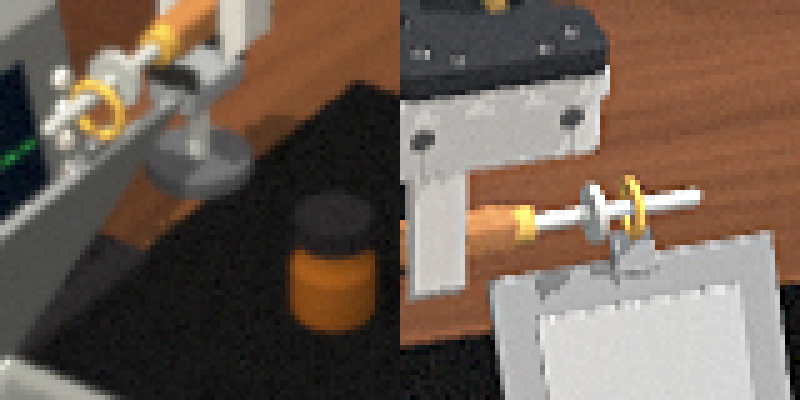

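The ring centre in the side view is at (269,161), which corresponds to 59–60°. The ring is about 28 mm behind the tip, 4 mm from the seat point, and the pose is steady with the grip at 30 N. I'm handing the job in.

```bash
python3 -c "
from bench import robot
print(robot.close_job())"
```

```text
the job is handed in; nothing more can be done
None
```

I handed the job in with the lid held still at about 60° (59–60° measured in the side view) by the rod in the gripper; the ring sits about 4 mm from the seat point, and I saw no gripper contact with the cleaner and no bystander moved. The judge's verdict was not shown.

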